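# Find the spacer that fits the seam guide

### The job

Try the wooden spacers from the rack in the slot of the seam guide until you find the one that slides in snugly, pushing the yellow sprung jaw back a little, and leave it standing there fully home between fence and jaw. Do not force a spacer that jams or press hard on the guide; put those that jam or sit loose back upright in the rack, and leave everything else on the bench alone.

Things in the scene. Friction and masses are not known exactly. Their poses are not given: they have to be found in the camera images.
- guide: Seam guide, fixed to the bench. Aluminium base 15 mm thick, 190 mm (x, centred) by 235 mm (y -180 to +55). Origin on the bench under the slot area. On it stand two cheeks 30 mm high (tops 45 mm over the bench), 60 mm long in y: rigid steel fence (-x side) and yellow sprung jaw (+x side, blue housing behind). Between them is the slot, along y, ends open; the base is its floor.
- slot (a point): Point on the slot floor, midway along the slot, in the plane of the jaw's inner face at rest; fixed to the guide. x from fence to jaw, y along the slot, z up; the slot lies at -x of it. Both cheeks are smooth, their inner top edges bevelled (5 mm wide, 9 mm high). When fitted, the right spacer's jaw-side face is 2 mm at +x of this point.
- jaw (a joint): Yellow jaw's push-back along +x from rest, m, 0 to 0.0035 (hard stop). Spring: 2 N at rest plus 0.75 N per mm. The fitting spacer pushes it back 2 mm and slides with 2 or 3 N of drag; thinner ones leave 2 mm or more of play and do not move it; thicker ones need 6 mm or more and jam in the bevels.
- spares (a point): Spot on the base by the two spare steel fences (30 mm high) that stand in a row along the guide's x. The three fences differ in thickness and any may be the one in use, so the gap varies: with the jaw at rest it is 10, 14 or 18 mm, always 2 mm less than exactly one spacer's thickness. Leave the spares.
- rack: Light wooden rack, fixed to the bench, 170 mm (x) by 64 mm (y) by 24 mm high, origin under its centre. Three pockets in a row along x, centred at x = -55, 0, 55 mm, each 50 mm (x) by 54 mm (y) inside, floor 6 mm above the bench. One spacer stands upright in the middle of each, its thickness along the rack's x.
- spacer_green: Spacer with a green top band (14 mm): upright plain plywood block, 12 mm thick (x), 36 mm wide (y), 85 mm high (z), square edges, 37 g more or less. Origin at the centre of its underside. Which pocket it starts in varies.
- spacer_blue: Spacer with a blue top band (14 mm): upright plain plywood block, 16 mm thick (x), 36 mm wide (y), 85 mm high (z), square edges, 49 g more or less. Origin at the centre of its underside. Which pocket it starts in varies.
- spacer_red: Spacer with a red top band (14 mm): upright plain plywood block, 20 mm thick (x), 36 mm wide (y), 85 mm high (z), square edges, 61 g more or less. Origin at the centre of its underside. Which pocket it starts in varies.
- spool_red: Red thread spool, 38 mm across, 42 mm high; origin under its centre; not part of the job.
- spool_green: Green thread spool, same size; origin under its centre; not part of the job.
- spool_white: White thread spool, same size; origin under its centre; not part of the job.
- timer: White timer with a dark display, 60 x 70 x 18 mm; origin under its centre; not part of the job.
- oil: Small bottle, 40 mm across, 110 mm high; origin under its centre; not part of the job.
- jar: Jar with a steel lid, 70 mm across, 80 mm high; origin under its centre; not part of the job.
There are look-alikes about, which are no part of the job. What is shaped like the spacer_blue but orange or purple is not meant.

How it is judged (in metres and radians):
On the way, in this order (a step that is already met when the one before it is completed fails the run):
1. a spacer is lifted clear out of the rack (height (world z) of any of spacer_green, spacer_blue, spacer_red above 0.04 m), for 0.1 s.
2. the fitting spacer is fully home in the slot and holds the jaw pushed back, let go by the fingers (value of joint jaw above 0.001 m and ((x of spacer_green in the frame of slot between -0.007 and -0.001 m and y of spacer_green in the frame of slot between -0.015 and 0.015 m and z of spacer_green in the frame of slot between -0.004 and 0.003 m and angle between spacer_green's own z axis and vertical below 0.07 rad and angle between the x axis of spacer_green and the x axis of slot, either way round below 0.1 rad) or (x of spacer_blue in the frame of slot between -0.009 and -0.003 m and y of spacer_blue in the frame of slot between -0.015 and 0.015 m and z of spacer_blue in the frame of slot between -0.004 and 0.003 m and angle between spacer_blue's own z axis and vertical below 0.07 rad and angle between the x axis of spacer_blue and the x axis of slot, either way round below 0.1 rad) or (x of spacer_red in the frame of slot between -0.011 and -0.005 m and y of spacer_red in the frame of slot between -0.015 and 0.015 m and z of spacer_red in the frame of slot between -0.004 and 0.003 m and angle between spacer_red's own z axis and vertical below 0.07 rad and angle between the x axis of spacer_red and the x axis of slot, either way round below 0.1 rad)) and contact force between the fingers and anything else below 0.1 N), for 0.2 s.
At the end, for the whole second after the job is handed in: One spacer stands home in the slot (3 mm from its floor and fitted place, 15 mm from the middle lengthwise, 0.07 rad upright, 0.1 rad in line) and holds the jaw back over 1 mm; the other two stand in the rack on its floor, upright within 0.2 rad; all at rest (value of joint jaw above 0.001 m and ((x of spacer_green in the frame of slot between -0.007 and -0.001 m and y of spacer_green in the frame of slot between -0.015 and 0.015 m and z of spacer_green in the frame of slot between -0.004 and 0.003 m and angle between spacer_green's own z axis and vertical below 0.07 rad and angle between the x axis of spacer_green and the x axis of slot, either way round below 0.1 rad) or (x of spacer_blue in the frame of slot between -0.009 and -0.003 m and y of spacer_blue in the frame of slot between -0.015 and 0.015 m and z of spacer_blue in the frame of slot between -0.004 and 0.003 m and angle between spacer_blue's own z axis and vertical below 0.07 rad and angle between the x axis of spacer_blue and the x axis of slot, either way round below 0.1 rad) or (x of spacer_red in the frame of slot between -0.011 and -0.005 m and y of spacer_red in the frame of slot between -0.015 and 0.015 m and z of spacer_red in the frame of slot between -0.004 and 0.003 m and angle between spacer_red's own z axis and vertical below 0.07 rad and angle between the x axis of spacer_red and the x axis of slot, either way round below 0.1 rad)) and ((x of spacer_green in the frame of slot between -0.007 and -0.001 m and y of spacer_green in the frame of slot between -0.015 and 0.015 m and z of spacer_green in the frame of slot between -0.004 and 0.003 m and angle between spacer_green's own z axis and vertical below 0.07 rad and angle between the x axis of spacer_green and the x axis of slot, either way round below 0.1 rad) or (x of spacer_green in the frame of rack between -0.082 and 0.082 m and y of spacer_green in the frame of rack between -0.03 and 0.03 m and z of spacer_green in the frame of rack between -0.002 and 0.012 m and angle between spacer_green's own z axis and vertical below 0.2 rad)) and ((x of spacer_blue in the frame of slot between -0.009 and -0.003 m and y of spacer_blue in the frame of slot between -0.015 and 0.015 m and z of spacer_blue in the frame of slot between -0.004 and 0.003 m and angle between spacer_blue's own z axis and vertical below 0.07 rad and angle between the x axis of spacer_blue and the x axis of slot, either way round below 0.1 rad) or (x of spacer_blue in the frame of rack between -0.082 and 0.082 m and y of spacer_blue in the frame of rack between -0.03 and 0.03 m and z of spacer_blue in the frame of rack between -0.002 and 0.012 m and angle between spacer_blue's own z axis and vertical below 0.2 rad)) and ((x of spacer_red in the frame of slot between -0.011 and -0.005 m and y of spacer_red in the frame of slot between -0.015 and 0.015 m and z of spacer_red in the frame of slot between -0.004 and 0.003 m and angle between spacer_red's own z axis and vertical below 0.07 rad and angle between the x axis of spacer_red and the x axis of slot, either way round below 0.1 rad) or (x of spacer_red in the frame of rack between -0.082 and 0.082 m and y of spacer_red in the frame of rack between -0.03 and 0.03 m and z of spacer_red in the frame of rack between -0.002 and 0.012 m and angle between spacer_red's own z axis and vertical below 0.2 rad)) and linear speed of each of spacer_green, spacer_blue, spacer_red below 0.02 m/s); the robot touches nothing.
It fails at once if the guide (with its jaw) is pressed with more than 40 N (contact force between guide and anything else above 40 N).
It fails at once if a spool, the timer, bottle or jar is moved by more than 30 mm (distance of any of spool_red, spool_green, spool_white, timer, oil, jar from where it was at the start of the episode above 0.03 m).
It also fails if it takes over 72 s, if anything falls off the work surface, if the arm or the gripper's body presses on something with over 40 N, if the wrist force passes 120 N, or if a joint passes its speed limit or range.

### The arm

A 6-joint arm with a two-finger parallel gripper is mounted at the origin on the work surface. World frame = base frame: x ahead of the robot, y to its left, z up, the work surface at z = 0. Lengths are in m, angles in degrees, forces in N, time in s.
With the tool pointing down it reaches from about 0.4 to 0.825 m from the base axis. Payload 7 kg.
Tool frame: the origin (TCP) lies between the finger pads; the fingertips stand 14 mm ahead of it and the grasp point (between the pads) lies 5 mm behind it (r.tips_ahead is the distance from the TCP to the fingertips, in m); z points along the fingers, y is the direction in which the jaws open and shut (so a half turn about z gives the same grasp; the last joint's range is limited). The gripper opens to 88 mm and grips with 3 to 60 N. Pads are 19 mm wide; open, the fingers measure 130 mm over their backs; the gripper's body (78 mm by 193 mm) begins 47 mm behind the grasp point.
Start: joints at [87.611, 20.546, 0.682, 0, -70.136, -16.507], TCP at [0.219, 0.639, 0.241] pointing down, gripper open.
Joint ranges: [-176.03, 176.03], [-82.01, 121.73], [-58.28, 71.71], [-173.87, 95.51], [-174.79, -0.11], [-173.66, 173.66]. Speed limits (degrees/s): [136.94, 136.94, 172.46, 180, 180, 180].

### API

Orientations are given as [roll, pitch, yaw] about the fixed x, y, z axes, in that order (R = Rz(yaw) Ry(pitch) Rx(roll)).
In Python, from plant import r gives the robot as it stands.
- The arm moves only by the tool apply_moves, never from a script. Its arguments are lists of equal length, an entry for each row: "slide": the shift along the tool's x, y, z as a fraction of full scale, a list of three; "turn": the turn, a rotation vector about the tool's x, y, z as a fraction of full scale, a list of three; "jaw": the closure, from 0 (fully open) to 1 (shut). In form: {"slide": [[dx, dy, dz], ...], "turn": [[wx, wy, wz], ...], "jaw": [jaw, ...]}. A call has 1 to 8 rows; each row shifts and turns the commanded pose from where the row before left it, along the tool's axes as they then stand; what a row does not reach is not made up. Full scale, the value 1, is 0.1 m for a shift and 1.5 rad for a turn. A row lasts 1/10 s, in which the tool goes at most 50 mm and 8.59 degrees, less where a joint would pass 70% of its speed; a pose out of reach is approached as far as the arm can. A call with a number of a shift or a turn outside -1 to 1 is refused whole. A call with a gripper value outside its range is refused whole. The fingers move at their own pace and stop on an object; "newtons" is the grip in N (left out, the last holds). Time passes only in rows, so rows that do not move let the fingers close. It gives the time, the measured TCP pose, the force and the opening at its end, in the units of the state.
- r.get_state(): the state, without advancing time (a new reading comes with each control period).
- r.capture(name): name is "side" or "top"; returns a dict with "pixels" (384x512x3 uint8, blue, green, red), "depth" (384x512 float32, m along the optical axis (not along the pixel's ray), 0 where there is no reading), "fx", "fy", "cx", "cy" (pixels), "dist_coeffs" ([k1, k2, p1, p2, k3] as OpenCV has them; the pictures are not rectified), "rvec" (rotation vector, rad) and "tvec" (3), from world to camera coordinates, as OpenCV has them. Camera axes: x right, y down, z forward; pixel columns grow to the right and rows downward; lengths in m; the calibration is good to about 2 mm. A picture is of the moment at which its call begins.
- r.close_job(): hands the job in, once; it reports no verdict.
The state is a dict: "time_s": time; "joints": joint angles; "qd": joint speeds; "joint_torque": joint torques, N m; "tcp_pos": TCP position; "eef_rot": TCP orientation; "contact_force": force on the tool from outside, world axes, zero at the start; "moment": the same for the moment, N m; "gripper_width": finger opening in m.
Only numpy, scipy, OpenCV 4.12 (cv2) and the standard library are available. Lean on these libraries where they do the work, as an engineer would, in place of code of your own. Each camera call takes 0.05 s, during which the arm holds its last target.

## Working session

There is one attempt and no reset: what is moved stays moved. The work goes in short steps, Python scripts to look and compute and a tool call to move; the robot and the scene stay as the last step left them, time stands still between calls to the robot, and variables do not carry over. Pictures are saved under pics/ and viewed, and the job is handed in when it is done.

Besides the shell and the picture viewer there is one more tool, called after "Call:" as name(argument=value, ...) on one line, values as JSON. apply_moves: Moves the arm, as the interface text tells. Shift numbers are shares of 0.1 m and turn numbers shares of 1.5 rad, none past 1 either way. Its arguments: {"type":"object","properties":{"slide":{"type":"array"},"turn":{"type":"array"},"jaw":{"type":"array"},"newtons":{"type":"number"}},"required":["slide","turn","jaw"]}

```bash
ls; mkdir -p pics
cat > h.py <<'E'
import numpy as np, cv2, pickle
from plant import r
def cap(name,tag):
    c=r.capture(name); pickle.dump(c,open(f'pics/{tag}.pkl','wb')); cv2.imwrite(f'pics/{tag}.png',c['pixels']); return c
def load(tag): return pickle.load(open(f'pics/{tag}.pkl','rb'))
def KD(c): return np.array([[c['fx'],0,c['cx']],[0,c['fy'],c['cy']],[0,0,1.]]),np.array(c['dist_coeffs'],float)
def ray(c,uv):
    K,D=KD(c); R=cv2.Rodrigues(np.array(c['rvec'],float))[0]; t=np.array(c['tvec'],float).ravel()
    p=cv2.undistortPoints(np.array(uv,float).reshape(-1,1,2),K,D).reshape(-1,2)
    d=np.c_[p,np.ones(len(p))]@R; return -R.T@t,d
def onz(c,uv,z):
    o,d=ray(c,uv); s=(z-o[2])/d[:,2]; return o+d*s[:,None]
def pts(c):
    # world point per pixel from depth
    h,w=c['depth'].shape; v,u=np.mgrid[:h,:w]; o,d=ray(c,np.c_[u.ravel(),v.ravel()])
    return (o+d*c['depth'].reshape(-1,1)).reshape(h,w,3)
def proj(c,P):
    K,D=KD(c); return cv2.projectPoints(np.array(P,float).reshape(-1,1,3),np.array(c['rvec'],float),np.array(c['tvec'],float),K,D)[0].reshape(-1,2)
E
python3 - <<'E'
from h import *
print(r.get_state())
for n in('top','side'):
    c=cap(n,n+'0'); print(n,c['fx'],c['cx'],c['cy'],ray(c,[[256,192]]))
E
```

```text
pics
{'time_s': 0.0, 'joints': array([ 8.76098358e+01,  2.05915312e+01,  6.34528637e-01, -2.14280961e-02,
       -7.01356184e+01, -1.65044087e+01]), 'qd': array([ 0.05074892, -0.04037896, -0.01304113, -0.08567477,  0.0682844 ,
        0.05810201]), 'joint_torque': array([-3.78606856e-04, -5.82720709e+01,  2.93044299e+01,  6.99749932e+00,
        6.73436109e-03, -1.67593330e-04]), 'tcp_pos': array([0.21847659, 0.63817594, 0.2396232 ]), 'eef_rot': array([ 1.79905472e+02, -7.00151042e-03, -1.89018646e+01]), 'contact_force': array([-0.11628172, -0.57877042,  0.36068397]), 'moment': array([-0.02618819,  0.04342238, -0.01204153]), 'gripper_width': 0.08732850685149922}
top 359.73622730072094 256.69993233949964 194.05801137179012 (array([0.44468572, 0.03796233, 0.9403457 ]), array([[ 0.11123322, -0.00590568, -0.99379515]]))
side 388.2211759424596 259.63485177601217 195.1543205015831 (array([-0.01215253, -0.52137677,  0.56088717]), array([[ 0.58675561,  0.59678883, -0.54746199]]))
```

View pics/top0.png

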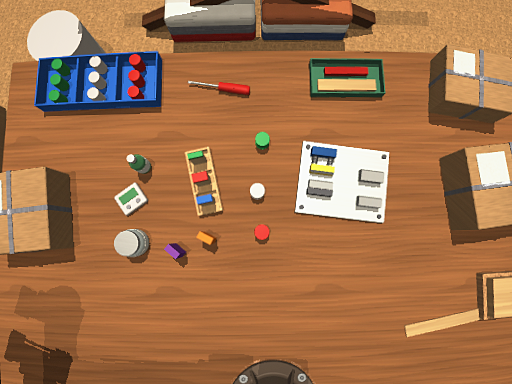

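View pics/side0.png

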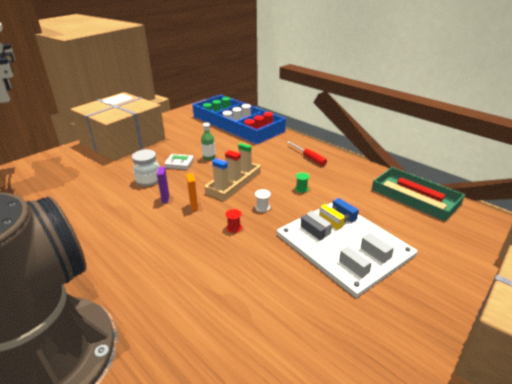

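Run:
```python
from h import *
c=load('top0'); im=c['pixels']
a=cv2.resize(im[135:225,290:395],None,fx=5,fy=5,interpolation=cv2.INTER_CUBIC)
cv2.imwrite('pics/g_top.png',a)
a=cv2.resize(im[140:260,160:270],None,fx=5,fy=5,interpolation=cv2.INTER_CUBIC)
cv2.imwrite('pics/r_top.png',a)
c=load('side0'); im=c['pixels']
a=cv2.resize(im[190:295,270:420],None,fx=5,fy=5,interpolation=cv2.INTER_CUBIC)
cv2.imwrite('pics/g_side.png',a)
P=pts(load('top0'))
for n,(u,v) in dict(green=(195,155),red=(200,176),blue=(205,199),orange=(206,238),purple=(176,251),fence=(320,188),jaw=(322,169),hous=(323,152),sp1=(371,177),sp2=(369,202),base=(345,180),spw=(257,191),spg=(262,139),spr=(262,232),oil=(135,160),bench=(280,260)).items(): print(n,P[v,u].round(4))
```

```text
green [0.6317 0.1782 0.0923]
red [0.5809 0.1665 0.0887]
blue [0.5251 0.1543 0.0911]
orange [0.4329 0.1532 0.0844]
purple [0.4032 0.2241 0.0881]
fence [ 0.5523 -0.1287  0.0451]
jaw [ 0.6005 -0.1354  0.0465]
hous [ 0.6445 -0.1398  0.046 ]
sp1 [ 0.5789 -0.2621  0.0423]
sp2 [ 0.5147 -0.2529  0.0444]
base [ 0.576  -0.2013  0.0146]
spw [0.5478 0.0301 0.0411]
spg [0.6814 0.0149 0.0424]
spr [0.4449 0.0194 0.0412]
oil [0.6207 0.3217 0.1016]
bench [ 0.3717 -0.0267 -0.0007]
```

View pics/g_top.png

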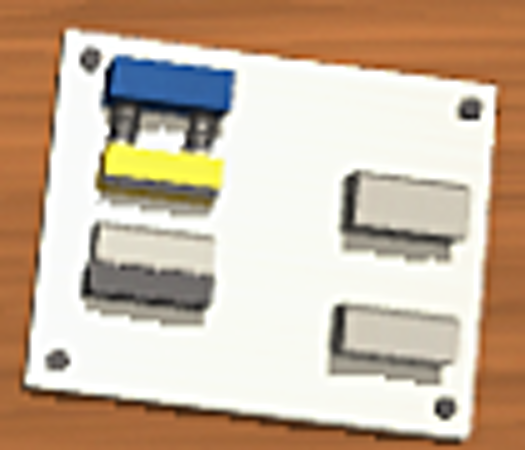

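View pics/r_top.png

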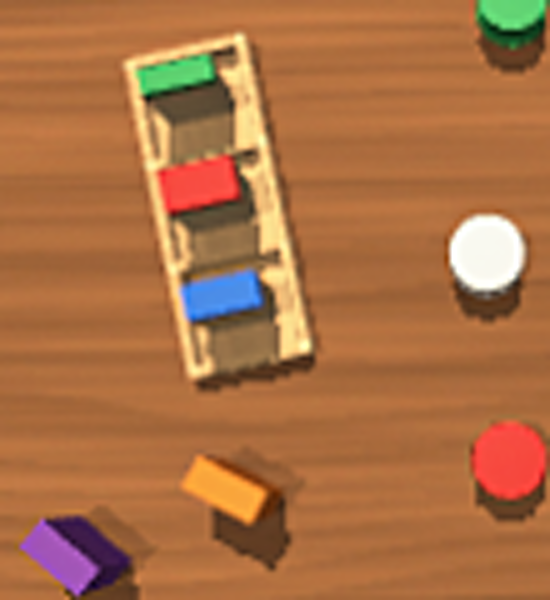

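View pics/g_side.png

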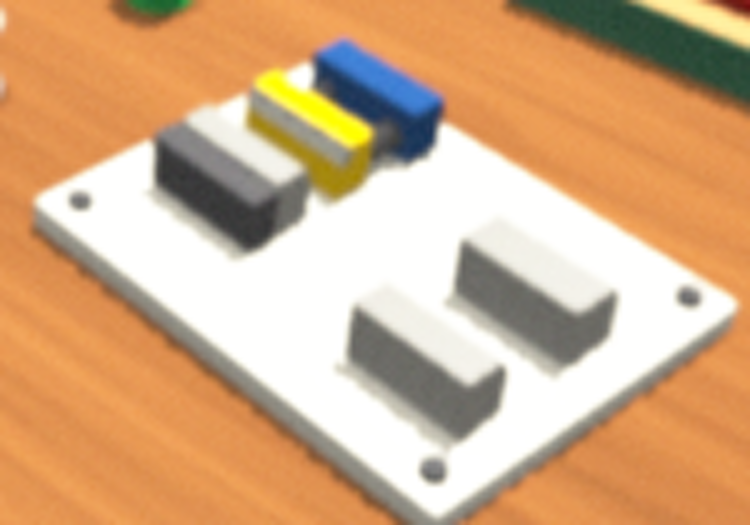

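```bash
cat >> h.py <<'E'
def guideframe(tag='top0'):
    c=load(tag); im=c['pixels'].astype(int); m=((im.min(2)>225)).astype(np.uint8)
    m=cv2.morphologyEx(m,cv2.MORPH_CLOSE,np.ones((25,25)))
    cs=cv2.findContours(m,cv2.RETR_EXTERNAL,cv2.CHAIN_APPROX_NONE)[0]
    return c,[k for k in cs if cv2.contourArea(k)>3500]
E
python3 - <<'E'
from h import *
c,cs=guideframe()
for k in cs: 
    W=onz(c,k.reshape(-1,2),0.015)[:,:2]; rc=cv2.minAreaRect(W.astype(np.float32)); print(cv2.contourArea(k),rc)
def crects(tag,name,mask,z):
    c=load(tag)
    n,l,s,ce=cv2.connectedComponentsWithStats(mask.astype(np.uint8))
    for i in range(1,n):
        if s[i,4]>40:
            ks=cv2.findContours((l==i).astype(np.uint8),cv2.RETR_EXTERNAL,cv2.CHAIN_APPROX_NONE)[0][0]
            W=onz(c,ks.reshape(-1,2),z)[:,:2]; rc=cv2.minAreaRect((W*1000).astype(np.float32)); print(name,ce[i].round(1),s[i,4],rc, onz(c,[ce[i]],z).round(4))
im=c['pixels']; h=cv2.cvtColor(im,cv2.COLOR_BGR2HSV); H,S,V=[h[...,i].astype(int) for i in range(3)]
roi=np.zeros(H.shape,bool); roi[135:230,160:395]=1
bright=(S>120)&(V>110)
crects('top0','green',roi&bright&(H>45)&(H<85),.091)
crects('top0','blue',roi&bright&(H>100)&(H<130),.091)
crects('top0','red',roi&bright&((H<4)|(H>172)),.091)
crects('top0','yellow',roi&bright&(H>25)&(H<35),.045)
P=pts(c); Z=P[...,2]
g=np.zeros(H.shape,bool); g[140:218,300:385]=1
crects('top0','depth>35',g&(Z>.035),.045)
rk=np.zeros(H.shape,bool); rk[145:220,180:228]=1
crects('top0','rackZ',rk&(Z>.015),.024)
E
```

```text
6014.5 ((0.5732594728469849, -0.1954561471939087), (0.23345836997032166, 0.18742768466472626), 82.04395294189453)
green [262.1 139.6] 137 ((666.1163940429688, 16.18377685546875), (33.937870025634766, 24.856136322021484), 89.11091613769531) [[0.6671 0.016  0.091 ]]
green [194.9 154.4] 76 ((633.4335327148438, 178.663818359375), (12.599640846252441, 34.98082733154297), 10.357694625854492) [[0.6334 0.1787 0.091 ]]
blue [323.8 151.1] 186 ((636.5936279296875, -133.20297241210938), (57.62932586669922, 19.356225967407227), 81.65129089355469) [[ 0.6366 -0.133   0.091 ]]
blue [204.2 198.8] 110 ((525.9186401367188, 156.2971954345703), (17.351306915283203, 36.35048294067383), 10.398863792419434) [[0.5256 0.1561 0.091 ]]
red [199.6 176.5] 132 ((579.0951538085938, 167.2618865966797), (21.21050453186035, 35.332733154296875), 13.136736869812012) [[0.5793 0.1672 0.091 ]]
red [261.6 227.3] 55 ((456.65106201171875, 21.412385940551758), (30.59099769592285, 9.397653579711914), 88.98035430908203) [[0.456  0.0212 0.091 ]]
yellow [322.  167.7] 139 ((604.3312377929688, -136.4932403564453), (59.19134521484375
[... 294 characters left out ...]
, (61.40554428100586, 23.618440628051758), 85.33788299560547) [[ 0.6003 -0.1361  0.045 ]]
depth>35 [371.6 175.8] 275 ((581.4505615234375, -263.1802673339844), (61.7472038269043, 30.36121368408203), 81.67709350585938) [[ 0.5816 -0.2629  0.045 ]]
depth>35 [320.1 187.9] 366 ((553.0260009765625, -129.14340209960938), (64.58777618408203, 37.46611785888672), 80.96907043457031) [[ 0.5527 -0.1291  0.045 ]]
depth>35 [369.3 201.3] 219 ((516.5223388671875, -253.3046875), (62.19541549682617, 23.4080753326416), 81.97937774658203) [[ 0.5165 -0.2536  0.045 ]]
rackZ [201.7 179.5] 1045 ((578.7919921875, 169.22244262695312), (170.89190673828125, 64.88237762451172), 11.621335983276367) [[0.5819 0.1718 0.024 ]]
```

Run:
```python
from h import *
yaw=np.radians(-8.2); xh=np.array([np.cos(yaw),np.sin(yaw)]); yh=np.array([-xh[1],xh[0]])
o=np.array([.5820,-.1336])
def prof(tag,z,y0,y1,xs):
    c=load(tag); ys=np.linspace(y0,y1,41)
    Z=np.full((len(xs),len(ys)),z)
    P=o+xs[:,None,None]*xh+ys[None,:,None]*yh
    uv=proj(c,np.concatenate([P,Z[...,None]],-1).reshape(-1,3)).reshape(len(xs),len(ys),2).astype(np.float32)
    a=cv2.remap(c['pixels'],uv[...,0],uv[...,1],cv2.INTER_CUBIC)
    d=cv2.remap(c['depth'],uv[...,0],uv[...,1],cv2.INTER_NEAREST)
    return a,np.median(a,1)
xs=np.arange(-60,80,2)/1000.
for tag in('top0','side0'):
    a,m=prof(tag,.045,-.02,.02,xs)
    print(tag); print(' '.join(f'{int(x*1000)}:{int(b)}/{int(g)}/{int(q)}' for x,(b,g,q) in zip(xs,m)))
# rectified images
for tag in('top0','side0'):
    xs2=np.arange(-90,90,.5)/1000; c=load(tag); ys2=np.arange(-180,50,.5)/1000
    P=o+xs2[::-1,None,None]*xh+ys2[None,::-1,None]*yh
    uv=proj(c,np.concatenate([P,np.full(P.shape[:2]+(1,),.045)],-1).reshape(-1,3)).reshape(len(xs2),len(ys2),2).astype(np.float32)
    cv2.imwrite(f'pics/rect_{tag}.png',cv2.remap(c['pixels'],uv[...,0],uv[...,1],cv2.INTER_CUBIC))
```

```text
top0
-60:249/253/253 -58:209/223/222 -56:143/157/162 -54:140/155/162 -52:150/163/169 -50:115/127/131 -48:61/66/68 -46:62/63/66 -44:104/106/109 -42:112/115/118 -40:108/110/114 -38:108/110/114 -36:107/109/113 -34:104/105/109 -32:89/90/95 -30:138/150/155 -28:193/210/216 -26:210/228/231 -24:205/221/226 -22:203/219/223 -20:203/219/224 -18:205/221/225 -16:207/225/229 -14:185/202/208 -12:148/164/169 -10:190/199/200 -8:245/250/248 -6:255/255/255 -4:248/251/251 -2:210/221/220 0:155/168/172 2:138/153/159 4:114/139/149 6:51/101/118 8:50/93/106 10:90/97/101 12:103/92/94 14:95/137/142 16:83/239/244 18:81/255/255 20:81/251/252 22:81/247/250 24:80/247/249 26:72/248/250 28:78/250/252 30:162/249/249 32:239/247/248 34:241/246/244 36:253/253/253 38:217/226/226 40:158/172/176 42:128/143/150 44:138/156/162 46:147/161/166 48:114/118/121 50:67/61/54 52:38/22/14 54:51/31/13 56:130/79/41 58:168/103/54 60:167/101/54 62:164/100/53 64:163/100/53 66:162/100/53 68:162/101/53 70:162/99/53 72:159/90/39 74:155/89/34 76:186/152/126 78:244/253/255
side0
-60:59/59/59 -58:58/58/59 -56:58/57/58 -54:59/58/58 -52:61/60/60 
[... 229 characters left out ...]
/243 -20:234/242/243 -18:234/242/243 -16:231/240/242 -14:211/231/235 -12:168/206/218 -10:113/173/193 -8:62/148/173 -6:29/138/166 -4:24/135/164 -2:47/136/163 0:80/141/161 2:111/146/159 4:132/151/157 6:141/152/155 8:142/151/153 10:139/152/157 12:131/172/185 14:115/212/228 16:90/244/253 18:59/254/255 20:24/255/255 22:0/254/255 24:0/254/255 26:7/254/255 28:31/254/255 30:57/241/253 32:72/200/221 34:84/140/157 36:90/89/94 38:90/65/57 40:88/57/44 42:89/57/33 44:89/58/34 46:89/56/33 48:89/55/31 50:95/59/32 52:112/68/37 54:140/84/43 56:170/102/51 58:194/117/58 60:207/124/63 62:213/128/65 64:214/129/64 66:214/129/64 68:214/129/64 70:213/129/69 72:207/132/91 74:192/135/128 76:167/143/173 78:135/150/210
```

View pics/rect_top0.png

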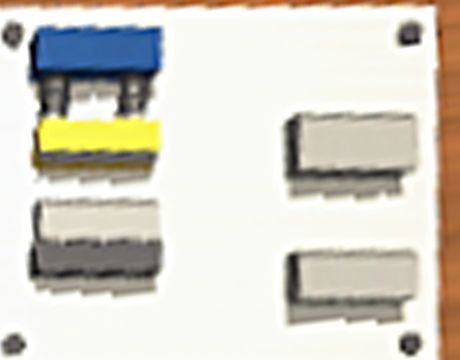

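View pics/rect_side0.png

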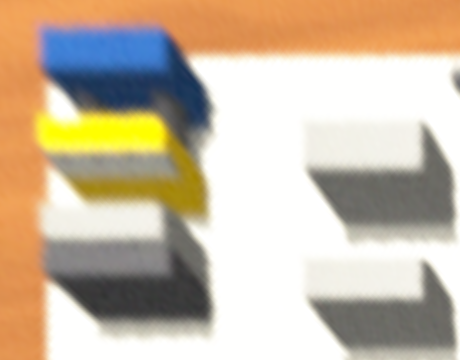

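```bash
cat >> h.py <<'E'
def rel(frm,to):
    """frm,to=(x,y,z,yawdeg). shift in tool axes of frm (in units 0.1m), turn about tool z (units 1.5rad)"""
    a=np.radians(frm[3]); d=np.array(to[:3])-np.array(frm[:3]); c,s=np.cos(a),np.sin(a)
    return (np.array([c*d[0]+s*d[1], s*d[0]-c*d[1], -d[2]])/.1).round(4), round(-np.radians(to[3]-frm[3])/1.5,4)
E
python3 - <<'E'
from h import *
for tag in('top0','side0'):
    P=pts(load(tag)); ok=load(tag)['depth']>0
    A=np.array([.219,.639]);B=np.array([.579,.167]); d=(B-A)/np.linalg.norm(B-A)
    q=P[...,:2]-A; t=q@d; n=abs(q@np.array([-d[1],d[0]]))
    for k in np.arange(-.1,.7,.1):
        m=ok&(t>k)&(t<k+.1)&(n<.13)
        print(tag,round(k,1),m.sum(), P[...,2][m].max() if m.any() else None)
print(rel((.219,.639,.241,-18.9),(.579,.167,.241,11.8)))
print(rel((.219,.639,.241,11.8),(.579,.167,.241,11.8)))
E
```

```text
top0 -0.1 2731 0.004659288791621807
top0 0.0 3279 0.005049851588522225
top0 0.1 3540 0.12327659016418668
top0 0.2 4187 0.12347646273881474
top0 0.3 3629 0.08340095323056562
top0 0.4 3803 0.11085111951260407
top0 0.5 3707 0.09535811609770872
top0 0.6 3648 0.09349820778110207
side0 -0.1 1199 0.34321867773509507
side0 0.0 2019 0.3924153159900836
side0 0.1 2079 0.12226382804439928
side0 0.2 2205 0.12117646059886278
side0 0.3 1797 0.08113490127979739
side0 0.4 2043 0.111994336758233
side0 0.5 1844 0.0925362717447516
side0 0.6 2235 0.0924255960898796
(array([ 4.9348,  3.2994, -0.    ]), np.float64(-0.3572))
(array([ 2.5587,  5.3564, -0.    ]), np.float64(-0.0))
```

Call:
apply_moves(slide=[[0, 0, 0], [0, 0, 0], [0, 0, 0], [0, 0, 0], [0.18, 0.38, 0], [0.18, 0.38, 0], [0.18, 0.38, 0], [0.18, 0.38, 0]], turn=[[0, 0, -0.09], [0, 0, -0.09], [0, 0, -0.09], [0, 0, -0.087], [0, 0, 0], [0, 0, 0], [0, 0, 0], [0, 0, 0]], jaw=[0, 0, 0, 0, 0, 0, 0, 0])

```text
time_s: 0.9
tcp_pos: [0.3207, 0.5029, 0.2401]
eef_rot: [180.0, 0.0, 11.8]
contact_force: [1.1, 0.9, -0.4]
gripper_width: 0.0879
```

Call:
apply_moves(slide=[[0.18, 0.38, 0], [0.18, 0.38, 0], [0.18, 0.38, 0], [0.18, 0.38, 0], [0.18, 0.38, 0], [0.18, 0.38, 0], [0.18, 0.38, 0], [0.18, 0.38, 0]], turn=[[0, 0, 0], [0, 0, 0], [0, 0, 0], [0, 0, 0], [0, 0, 0], [0, 0, 0], [0, 0, 0], [0, 0, 0]], jaw=[0.3, 0.3, 0.3, 0.3, 0.3, 0.3, 0.3, 0.3])

```text
time_s: 1.7
tcp_pos: [0.5238, 0.2348, 0.2404]
eef_rot: [180.0, 0.0, 11.8]
contact_force: [0.8, 0.7, 0.5]
gripper_width: 0.0612
```

Run:
```python
from h import *
s=r.get_state(); print(s['tcp_pos'],s['eef_rot'],s['gripper_width'])
print(rel((.5237,.2368,.241,11.8),(.5793,.1672,.241,11.8)))
```

```text
[0.5237963  0.23475462 0.24040313] [1.79997013e+02 1.76622313e-02 1.17945905e+01] 0.06123217195846106
(array([ 0.4019,  0.795 , -0.    ]), np.float64(-0.0))
```

Call:
apply_moves(slide=[[0.2, 0.39, 0], [0.2, 0.39, 0], [0, 0, 0.45], [0, 0, 0.45], [0, 0, 0.2], [0, 0, 0], [0, 0, 0]], turn=[[0, 0, 0], [0, 0, 0], [0, 0, 0], [0, 0, 0], [0, 0, 0], [0, 0, 0], [0, 0, 0]], jaw=[0.3, 0.3, 0.3, 0.3, 0.3, 0.3, 0.3])

```text
time_s: 2.4
tcp_pos: [0.5786, 0.1682, 0.131]
eef_rot: [180.0, 0.0, 11.8]
contact_force: [0.3, -0.1, 0.4]
gripper_width: 0.0612
```

Run:
```python
from h import *
for n in('top','side'):
    c=cap(n,n+'1'); im=c['pixels']
    im=im[120:260,130:290] if n=='top' else im[120:240,150:310]
    cv2.imwrite(f'pics/{n}1c.png',cv2.resize(im,None,fx=4,fy=4,interpolation=cv2.INTER_CUBIC))
s=r.get_state(); print(s['tcp_pos'],s['eef_rot'],s['gripper_width'])
```

```text
[0.57929797 0.16887068 0.13237551] [-1.79963561e+02 -1.52697424e-01  1.18229428e+01] 0.06103824224240878
```

View pics/side1c.png

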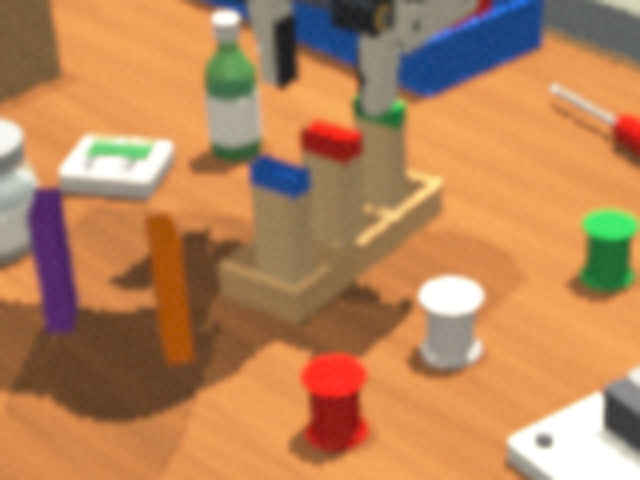

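View pics/top1c.png

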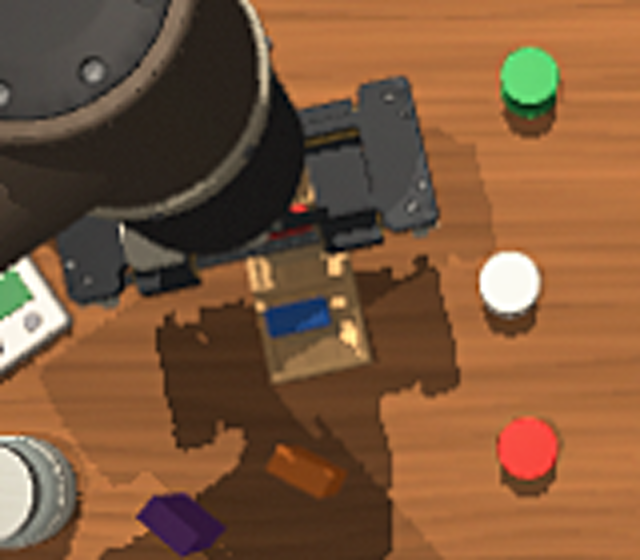

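Candidates, by pixel in top0:
- Spacers in the rack: red (200,176), green (195,155), blue (205,199).
- Look-alikes: orange block (206,238), purple block (176,251), red spool (262,232).

The gap measures about 18 mm, so I'm choosing the red 20 mm spacer. The close crop shows it centred between the open fingers.

Call:
apply_moves(slide=[[0, 0, 0.3], [0, 0, 0.3], [0, 0, 0.08], [0, 0, 0], [0, 0, 0], [0, 0, 0], [0, 0, 0], [0, 0, 0]], turn=[[0, 0, 0], [0, 0, 0], [0, 0, 0], [0, 0, 0], [0, 0, 0], [0, 0, 0], [0, 0, 0], [0, 0, 0]], jaw=[0.3, 0.3, 0.3, 0.3, 1, 1, 1, 1], newtons=15)

```text
time_s: 3.3
tcp_pos: [0.5787, 0.1684, 0.0635]
eef_rot: [-180.0, -0.1, 11.8]
contact_force: [-0.5, 0.1, 5.7]
gripper_width: 0.0362
```

Run:
```python
from h import *
s=r.get_state(); print(s['tcp_pos'],s['eef_rot'],s['gripper_width'],s['contact_force'])
```

```text
[0.57870498 0.16840149 0.06347532] [-1.79970946e+02 -8.00120618e-02  1.17908050e+01] 0.03620919758303135 [-0.54130246  0.06648977  5.67184352]
```

Call:
apply_moves(slide=[[0, 0, -0.1], [0, 0, -0.3], [0, 0, -0.4], [0, 0, -0.4], [0, 0, 0], [0, 0, 0]], turn=[[0, 0, 0], [0, 0, 0], [0, 0, 0], [0, 0, 0], [0, 0, 0], [0, 0, 0]], jaw=[1, 1, 1, 1, 1, 1])

```text
time_s: 3.9
tcp_pos: [0.5786, 0.1684, 0.1844]
eef_rot: [-179.9, -0.2, 11.8]
contact_force: [-0.0, -0.2, -1.0]
gripper_width: 0.036
```

Run:
```python
from h import *
yaw=np.radians(-8.1); xh=np.array([np.cos(yaw),np.sin(yaw)]); o=np.array([.5820,-.1336])
# fence face ~ -9, spacer centre ~ +1..+2
print('slot ctr',o+xh*.0015)
s=r.get_state(); print(s['tcp_pos'],s['eef_rot'],s['gripper_width'],s['contact_force'])
c=cap('side','side2'); cv2.imwrite('pics/side2c.png',cv2.resize(c['pixels'][90:230,150:310],None,fx=4,fy=4,interpolation=cv2.INTER_CUBIC))
# yellow jaw / fence / housing y centres & angle estimates in top0
c=load('top0')
def edge(uvs,z): return onz(c,uvs,z)
print(rel((.5793,.1672,.183,11.8),(.583,-.134,.183,11.8)))
```

```text
slot ctr [ 0.58348504 -0.13381135]
[0.5786079  0.1684115  0.18435634] [-1.79921970e+02 -1.56600601e-01  1.17741014e+01] 0.035953955424499175 [-0.04430075 -0.19507537 -1.04838673]
(array([-0.5797,  2.9559, -0.    ]), np.float64(-0.0))
```

View pics/side2c.png

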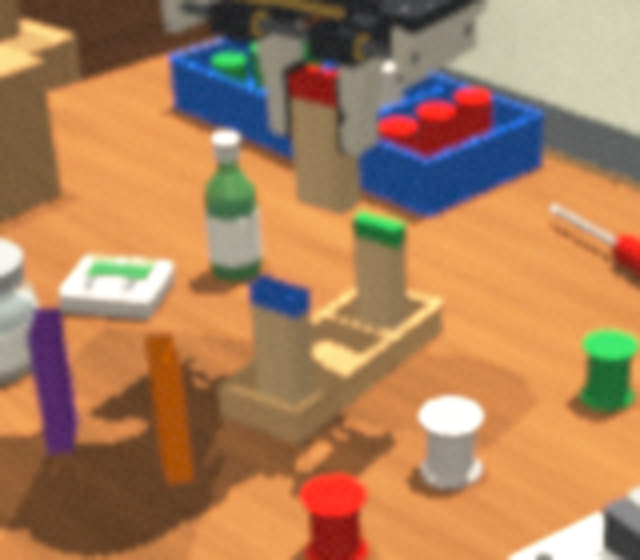

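Run:
```python
from h import *
print(rel((.5786,.1684,.183,11.8),(.584,-.1339,.183,11.8)))
```

```text
(array([-0.5653,  2.9702, -0.    ]), np.float64(-0.0))
```

Call:
apply_moves(slide=[[-0.08, 0.42, 0], [-0.08, 0.42, 0], [-0.08, 0.42, 0], [-0.08, 0.42, 0], [-0.08, 0.42, 0], [-0.08, 0.42, 0], [-0.085, 0.45, 0], [0, 0, 0]], turn=[[0, 0, 0], [0, 0, 0], [0, 0, 0], [0, 0, 0], [0, 0, 0], [0, 0, 0], [0, 0, 0], [0, 0, 0]], jaw=[1, 1, 1, 1, 1, 1, 1, 1])

```text
time_s: 4.75
tcp_pos: [0.5821, -0.1386, 0.1807]
eef_rot: [-180.0, 0.2, 11.5]
contact_force: [-0.8, -0.4, -0.9]
gripper_width: 0.0364
```

Call:
apply_moves(slide=[[0, 0, 0], [0, 0, 0], [0, 0, 0], [0, 0, 0.2], [0, 0, 0.2], [0, 0, 0], [0, 0, 0]], turn=[[0, 0, 0.08], [0, 0, 0.08], [0, 0, 0.073], [0, 0, 0], [0, 0, 0], [0, 0, 0], [0, 0, 0]], jaw=[1, 1, 1, 1, 1, 1, 1])

```text
time_s: 5.45
tcp_pos: [0.5831, -0.1341, 0.1419]
eef_rot: [180.0, 0.1, -8.2]
contact_force: [0.3, 1.0, 0.3]
gripper_width: 0.0357
```

Run:
```python
from h import *
s=r.get_state(); print(s['tcp_pos'],s['eef_rot'],s['gripper_width'],s['contact_force'])
c=cap('side','side3'); cv2.imwrite('pics/side3c.png',cv2.resize(c['pixels'][140:290,260:420],None,fx=4,fy=4,interpolation=cv2.INTER_CUBIC))
c=cap('top','top3'); cv2.imwrite('pics/top3c.png',cv2.resize(c['pixels'][120:230,270:400],None,fx=5,fy=5,interpolation=cv2.INTER_CUBIC))
```

```text
[ 0.58311276 -0.13405478  0.14185332] [ 1.79953563e+02  1.35208617e-01 -8.21920570e+00] 0.035748351936349794 [0.26456829 1.03771616 0.3038893 ]
```

View pics/side3c.png

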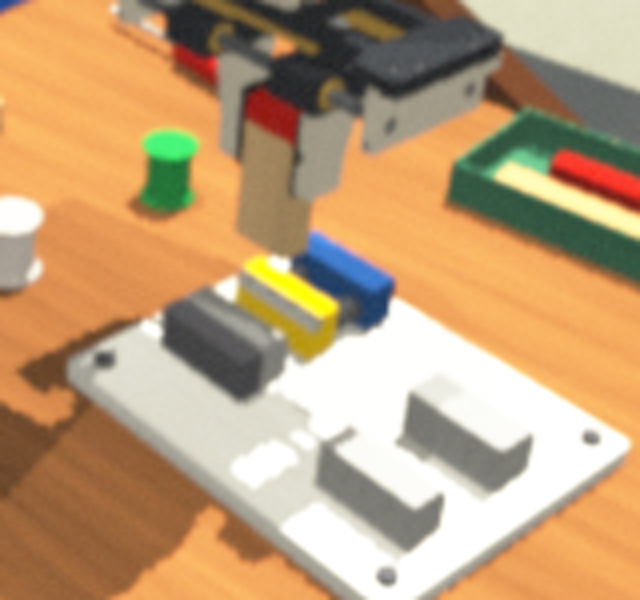

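View pics/top3c.png

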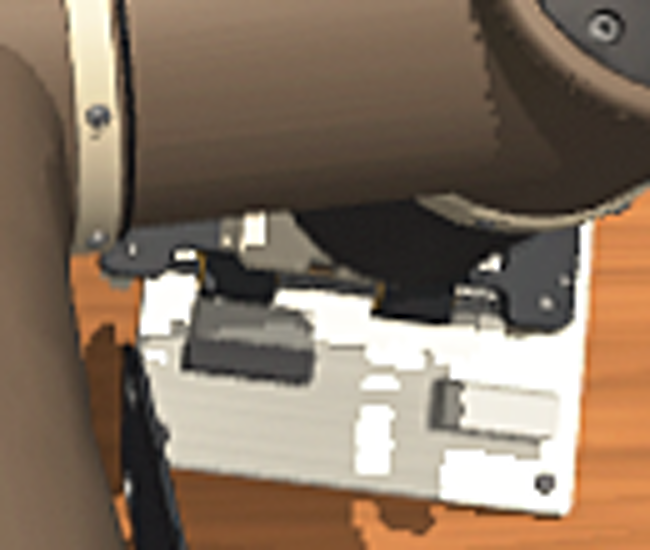

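Run:
```python
from h import *
c=load('side3'); s=r.get_state(); t=s['tcp_pos']; yaw=np.radians(-8.2)
xh=np.array([np.cos(yaw),np.sin(yaw),0]);yh=np.array([-xh[1],xh[0],0])
B=t+[0,0,-.057]
ps=[B+a*xh*.01+b*yh*.018+[0,0,h] for h in(0,.085) for a,b in((-1,1),(-1,-1),(1,-1))]
uv=proj(c,ps); im=c['pixels'].copy(); 
a=cv2.resize(im[140:290,260:420],None,fx=5,fy=5,interpolation=cv2.INTER_CUBIC)
for u in uv: cv2.circle(a,tuple(int(q) for q in ((u-[260,140]+.5)*5-.5).round()),2,(255,0,255),-1)
# predicted slot edges: jaw bevel top (x=15,z=45), inner face bevel bottom (x=10,z=36) and fence edges
o=np.array([.5820,-.1336,0])
for x,z in((.015,.045),(.010,.036),(-.013,.045),(-.031,.045)):
    for y in(-.03,.03):
        u=proj(c,[o+x*xh+y*yh+[0,0,z]])[0]; cv2.circle(a,tuple(int(q) for q in ((u-[260,140]+.5)*5-.5).round()),2,(0,255,0),-1)
cv2.imwrite('pics/side3d.png',a)
```

View pics/side3d.png

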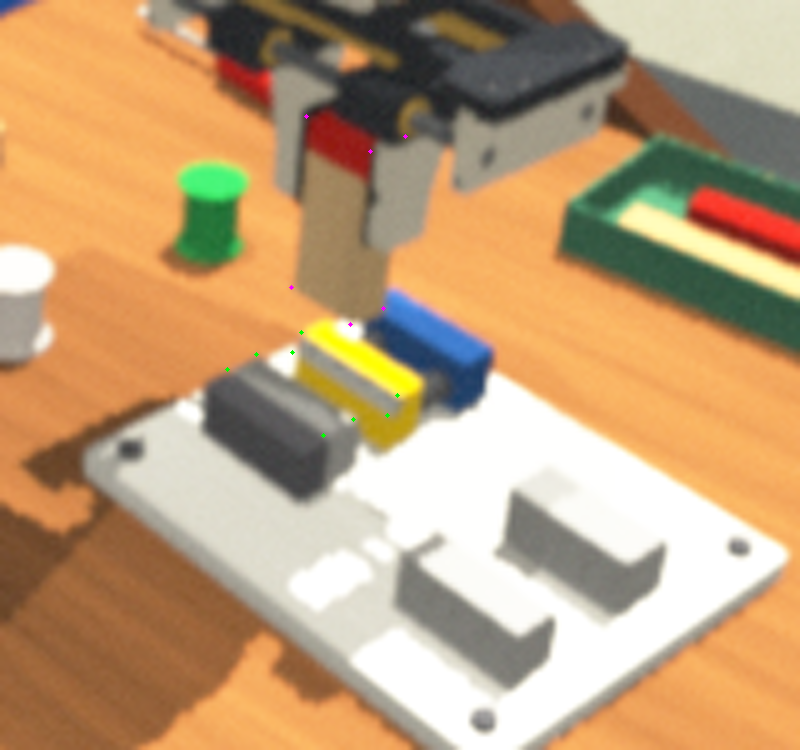

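Call:
apply_moves(slide=[[0, 0, 0.15], [0, 0, 0.15], [0, 0, 0], [0, 0, 0]], turn=[[0, 0, 0], [0, 0, 0], [0, 0, 0], [0, 0, 0]], jaw=[1, 1, 1, 1])

```text
time_s: 5.95
tcp_pos: [0.5841, -0.1342, 0.1134]
eef_rot: [180.0, -0.0, -8.2]
contact_force: [0.7, 0.4, -0.8]
gripper_width: 0.0359
```

Run:
```python
from h import *
s=r.get_state(); print(s['tcp_pos'],s['eef_rot'],s['gripper_width'],s['contact_force'])
c=cap('side','side4'); cv2.imwrite('pics/side4c.png',cv2.resize(c['pixels'][165:245,295:375],None,fx=7,fy=7,interpolation=cv2.INTER_CUBIC))
```

```text
[ 0.58407549 -0.13416492  0.11342651] [ 1.79990935e+02 -4.12700174e-02 -8.22260486e+00] 0.035910251771557045 [ 0.7044583   0.39593632 -0.84860284]
```

View pics/side4c.png

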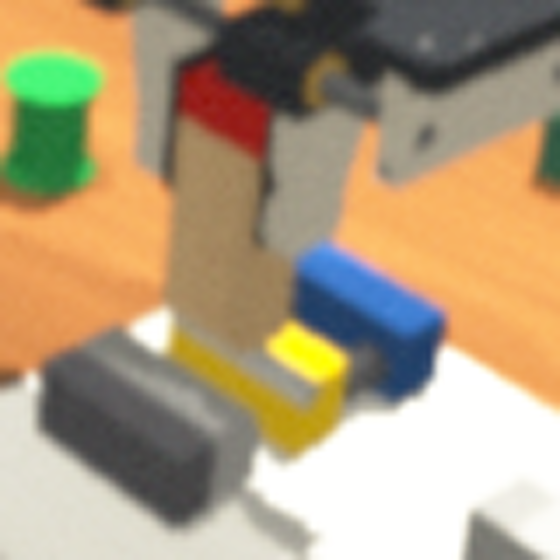

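Run:
```python
from h import *
c=load('side4'); yaw=np.radians(-8.2); xh=np.array([np.cos(yaw),np.sin(yaw)]);yh=np.array([-xh[1],xh[0]]);o=np.array([.5820,-.1336])
def g(u,v,z):
    p=onz(c,[[(u+.5)/7-.5+295,(v+.5)/7-.5+165]],z)[0,:2]-o; return (p@xh*1000).round(1),(p@yh*1000).round(1)
print('front corner',g(250,350,.0565)); print('left corner',g(170,318,.0565)); print('right',g(285,335,.0565))
print('jaw corner',g(322,383,.045),'jaw bevel low',g(312,403,.036), 'jaw far top right',g(350,358,.045))
print('fence light/dark near', g(205,440,.045),'far-left dark',g(42,378,.045),'fence bevel top right',g(240,420,.045))
print('base corners expected ±95,55 ...')
c=load('side0')
k=np.array([[270+36/5,190+203/5],[270+437/5,190+508/5],[270+735/5,190+305/5]])
for q in k:
    p=onz(c,[q],.015)[0,:2]-o; print((p@xh*1000).round(1),(p@yh*1000).round(1))
```

```text
front corner (np.float64(-1.7), np.float64(-18.0))
left corner (np.float64(-9.4), np.float64(9.4))
right (np.float64(12.7), np.float64(-19.2))
jaw corner (np.float64(15.7), np.float64(-33.7)) jaw bevel low (np.float64(15.0), np.float64(-31.4)) jaw far top right (np.float64(32.4), np.float64(-30.1))
fence light/dark near (np.float64(-33.7), np.float64(-31.8)) far-left dark (np.float64(-51.9), np.float64(21.6)) fence bevel top right (np.float64(-18.2), np.float64(-31.3))
base corners expected ±95,55 ...
-95.1 48.9
-91.2 -179.8
92.9 -181.2
```

Call:
apply_moves(slide=[[0, 0, 0.05], [0, 0, 0.05], [0, 0, 0.03], [0, 0, 0.03], [0, 0, 0]], turn=[[0, 0, 0], [0, 0, 0], [0, 0, 0], [0, 0, 0], [0, 0, 0]], jaw=[1, 1, 1, 1, 1], newtons=10)

```text
time_s: 6.5
tcp_pos: [0.5828, -0.1341, 0.0959]
eef_rot: [180.0, 0.1, -8.3]
contact_force: [-2.6, -0.2, -0.8]
gripper_width: 0.0357
```

Call:
apply_moves(slide=[[0, 0, 0.02], [0, 0, 0.02], [0, 0, 0]], turn=[[0, 0, 0], [0, 0, 0], [0, 0, 0]], jaw=[1, 1, 1])

```text
time_s: 6.8
tcp_pos: [0.5836, -0.1341, 0.0923]
eef_rot: [180.0, 0.0, -8.2]
contact_force: [-1.0, -0.5, -0.7]
gripper_width: 0.0355
```

Call:
apply_moves(slide=[[0, 0, 0.03], [0, 0, 0.03], [0, 0, 0]], turn=[[0, 0, 0], [0, 0, 0], [0, 0, 0]], jaw=[1, 1, 1])

```text
time_s: 7.1
tcp_pos: [0.5836, -0.1341, 0.086]
eef_rot: [-180.0, 0.0, -8.2]
contact_force: [-0.6, 0.4, -2.3]
gripper_width: 0.0363
```

Run:
```python
from h import *
s=r.get_state(); print(s['tcp_pos'],s['gripper_width'],s['contact_force'],s['moment'])
c=cap('side','side5'); cv2.imwrite('pics/side5c.png',cv2.resize(c['pixels'][165:245,295:375],None,fx=7,fy=7,interpolation=cv2.INTER_CUBIC))
```

```text
[ 0.58363667 -0.1340946   0.08597196] 0.036319883964198066 [-0.63811579  0.37812626 -2.25246058] [-0.09539559  0.10413113  0.05439896]
```

View pics/side5c.png

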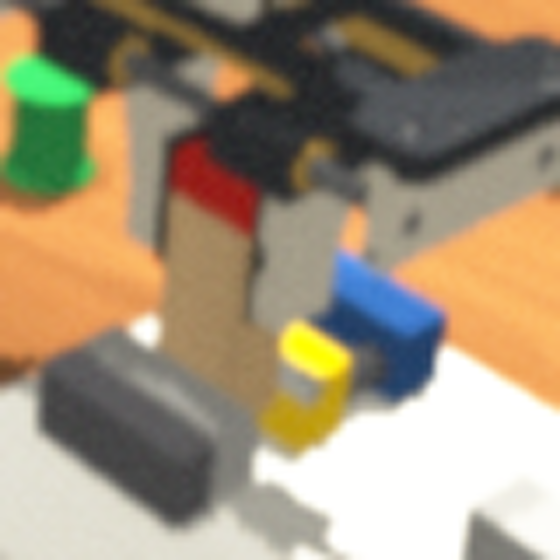

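Call:
apply_moves(slide=[[0, 0, 0.03], [0, 0, 0.03], [0, 0, 0.03], [0, 0, 0.03], [0, 0, 0]], turn=[[0, 0, 0], [0, 0, 0], [0, 0, 0], [0, 0, 0], [0, 0, 0]], jaw=[1, 1, 1, 1, 1])

```text
time_s: 7.65
tcp_pos: [0.5836, -0.1341, 0.074]
eef_rot: [-180.0, 0.0, -8.2]
contact_force: [0.7, -1.9, -3.9]
gripper_width: 0.0358
```

Call:
apply_moves(slide=[[0, 0, 0.015], [0, 0, 0.01], [0, 0, 0]], turn=[[0, 0, 0], [0, 0, 0], [0, 0, 0]], jaw=[1, 1, 1])

```text
time_s: 7.95
tcp_pos: [0.5838, -0.1342, 0.0725]
eef_rot: [180.0, -0.0, -8.2]
contact_force: [-1.4, 0.3, 4.0]
gripper_width: 0.0359
```

Call:
apply_moves(slide=[[0, 0, 0.01], [0, 0, 0]], turn=[[0, 0, 0], [0, 0, 0]], jaw=[1, 1])

```text
time_s: 8.15
tcp_pos: [0.5843, -0.1342, 0.0722]
eef_rot: [180.0, -0.1, -8.2]
contact_force: [-4.0, 0.6, 7.9]
gripper_width: 0.0362
```

Run:
```python
from h import *
s=r.get_state(); print(s['tcp_pos'],s['gripper_width'],s['contact_force'])
c=cap('side','side6'); cv2.imwrite('pics/side6c.png',cv2.resize(c['pixels'][165:245,295:375],None,fx=7,fy=7,interpolation=cv2.INTER_CUBIC))
```

```text
[ 0.58434957 -0.13424675  0.07222013] 0.03618334558373188 [-3.96355915  0.64604987  7.88408452]
```

View pics/side6c.png

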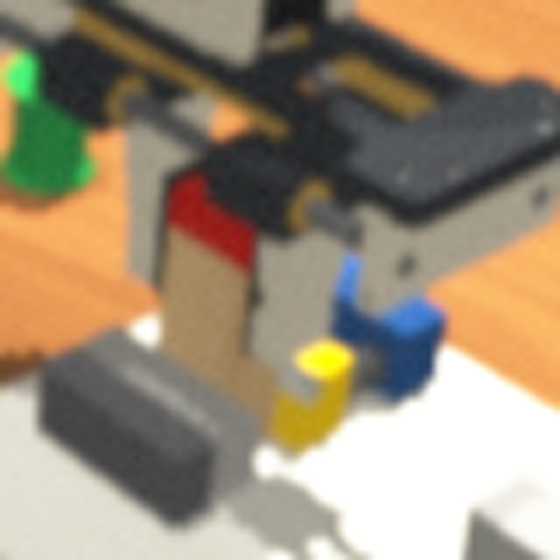

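Call:
apply_moves(slide=[[0, 0, 0], [0, 0, 0], [0, 0, 0], [0, 0, 0], [0, 0, 0]], turn=[[0, 0, 0], [0, 0, 0], [0, 0, 0], [0, 0, 0], [0, 0, 0]], jaw=[0.35, 0.35, 0.35, 0.35, 0.35])

```text
time_s: 8.7
tcp_pos: [0.5837, -0.1342, 0.0709]
eef_rot: [180.0, 0.0, -8.2]
contact_force: [0.3, 0.1, -0.9]
gripper_width: 0.057
```

Call:
apply_moves(slide=[[0, 0, -0.2], [0, 0, -0.3], [0, 0, -0.4], [0, 0, -0.4], [0, 0.45, 0], [0, 0.45, 0], [0, 0.45, 0], [0, 0, 0]], turn=[[0, 0, 0], [0, 0, 0], [0, 0, 0], [0, 0, 0], [0, 0, 0], [0, 0, 0], [0, 0, 0], [0, 0, 0]], jaw=[0.35, 0.35, 0.35, 0.35, 0.35, 0.35, 0.35, 0.35])

```text
time_s: 9.5
tcp_pos: [0.5631, -0.2719, 0.2008]
eef_rot: [180.0, 0.0, -8.5]
contact_force: [-0.2, 0.4, 0.1]
gripper_width: 0.057
```

Run:
```python
from h import *
s=r.get_state(); print(s['tcp_pos'],s['gripper_width'],s['contact_force'])
c=cap('side','side7'); cv2.imwrite('pics/side7c.png',cv2.resize(c['pixels'][150:300,200:420],None,fx=3.5,fy=3.5,interpolation=cv2.INTER_CUBIC))
c=cap('top','top7'); cv2.imwrite('pics/top7c.png',cv2.resize(c['pixels'][120:230,170:400],None,fx=3.4,fy=3.4,interpolation=cv2.INTER_CUBIC))
```

```text
[ 0.56306125 -0.27189698  0.20078921] 0.056998947164143894 [-0.19666405  0.41993789  0.14324922]
```

View pics/side7c.png

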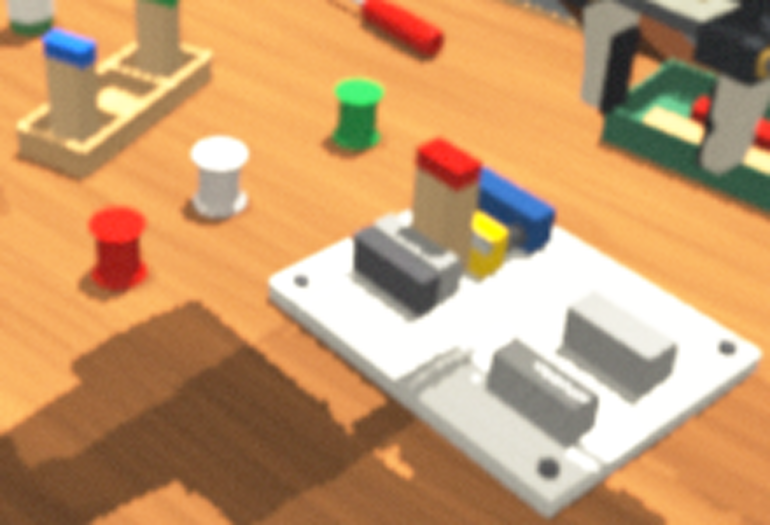

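View pics/top7c.png

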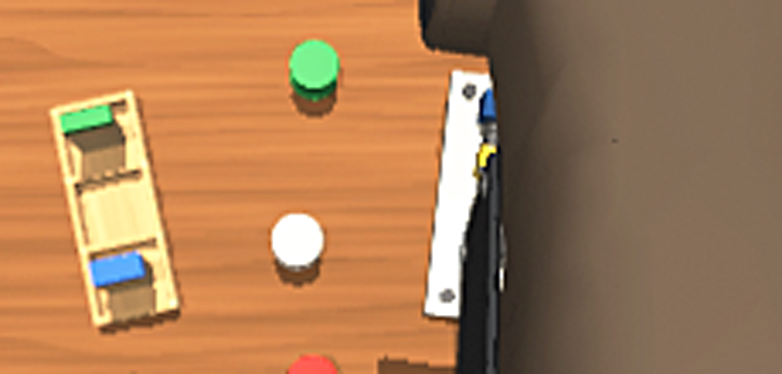

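Run:
```python
from h import *
print(rel((.563,-.272,.2,-8.2),(.35,.45,.22,-8.2)))
```

```text
(array([-3.138 , -6.8424, -0.2   ]), np.float64(-0.0))
```

Call:
apply_moves(slide=[[-0.2, -0.43, -0.02], [-0.2, -0.43, -0.02], [-0.2, -0.43, -0.02], [-0.2, -0.43, -0.02], [-0.2, -0.43, -0.02], [-0.2, -0.43, -0.02], [-0.2, -0.43, -0.02], [-0.2, -0.43, -0.02]], turn=[[0, 0, 0], [0, 0, 0], [0, 0, 0], [0, 0, 0], [0, 0, 0], [0, 0, 0], [0, 0, 0], [0, 0, 0]], jaw=[0.35, 0.35, 0.35, 0.35, 0.35, 0.35, 0.35, 0.35])

```text
time_s: 10.4
tcp_pos: [0.454, 0.0982, 0.2175]
eef_rot: [-180.0, -0.0, -8.1]
contact_force: [1.0, 0.5, -0.7]
gripper_width: 0.057
```

Call:
apply_moves(slide=[[-0.2, -0.43, -0.02], [-0.2, -0.43, -0.02], [-0.2, -0.43, -0.02], [-0.2, -0.43, -0.02], [-0.2, -0.43, -0.02], [-0.2, -0.43, -0.02], [0, 0, 0], [0, 0, 0]], turn=[[0, 0, 0], [0, 0, 0], [0, 0, 0], [0, 0, 0], [0, 0, 0], [0, 0, 0], [0, 0, 0], [0, 0, 0]], jaw=[0.35, 0.35, 0.35, 0.35, 0.35, 0.35, 0.35, 0.35])

```text
time_s: 11.2
tcp_pos: [0.372, 0.3695, 0.2287]
eef_rot: [180.0, 0.0, -8.0]
contact_force: [-0.7, -0.2, -0.7]
gripper_width: 0.057
```

Run:
```python
from h import *
s=r.get_state(); print(s['time_s'],s['tcp_pos'],s['qd'].round(1))
c=cap('side','side8'); cv2.imwrite('pics/side8c.png',cv2.resize(c['pixels'][165:255,290:410],None,fx=6,fy=6,interpolation=cv2.INTER_CUBIC))
c=cap('top','top8'); im=c['pixels']; cv2.imwrite('pics/top8c.png',cv2.resize(im[130:230,170:400],None,fx=3.4,fy=3.4,interpolation=cv2.INTER_CUBIC))
h=cv2.cvtColor(im,cv2.COLOR_BGR2HSV); H,S,V=[h[...,i].astype(int) for i in range(3)]
yaw=np.radians(-8.2); xh=np.array([np.cos(yaw),np.sin(yaw)]);yh=np.array([-xh[1],xh[0]]);o=np.array([.5820,-.1336])
for tag in('top0','top8'):
    cc=load(tag); hh=cv2.cvtColor(cc['pixels'],cv2.COLOR_BGR2HSV); H,S,V=[hh[...,i].astype(int) for i in range(3)]
    for n,m,z in(('red',((H<5)|(H>172)),.1),('yellow',(H>24)&(H<36),.045)):
        m=m&(S>120)&(V>140); m[:140]=0;m[215:]=0;m[:,:300]=0;m[:,350:]=0
        if not m.any(): continue
        v,u=np.nonzero(m); p=onz(cc,np.c_[u,v],z)[:,:2]; q=p-o
        rc=cv2.minAreaRect((p*1000).astype(np.float32)); gx=q@xh*1000
        print(tag,n,m.sum(),'gx',np.percentile(gx,[3,50,97]).round(1),'gy',((q@yh).mean()*1000).round(1),rc)
```

```text
11.2 [0.37198889 0.36953727 0.22870004] [-2.2 -1.1 -1.2 -0.  -0.1  0.4]
top0 yellow 139 gx [14.8 22.1 29.2] gy 1.0 ((604.3312377929688, -136.4932403564453), (59.19134521484375, 16.077407836914062), 81.01957702636719)
top8 red 125 gx [-8.4  1.  10.4] gy 0.3 ((583.039306640625, -133.37750244140625), (35.94921875, 19.79081153869629), 82.05696868896484)
top8 yellow 92 gx [17.6 26.7 31.6] gy 5.8 ((608.4562377929688, -137.2559814453125), (59.00104904174805, 15.448802947998047), 89.20069885253906)
```

View pics/side8c.png

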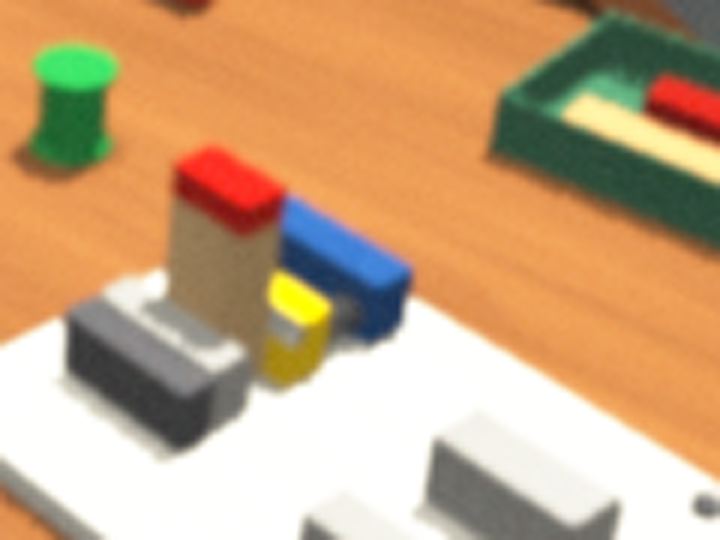

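View pics/top8c.png

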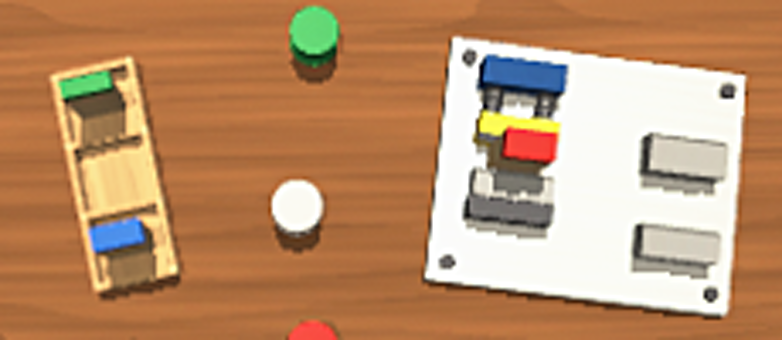

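Run:
```python
from h import *
for tag in('top8',):
    c=load(tag); hh=cv2.cvtColor(c['pixels'],cv2.COLOR_BGR2HSV); H,S,V=[hh[...,i].astype(int) for i in range(3)]
    P=pts(c)
    for n,m in(('red',((H<5)|(H>172))),):
        m=m&(S>120)&(V>140); m[:140]=0;m[215:]=0;m[:,:300]=0;m[:,350:]=0
        m=cv2.erode(m.astype(np.uint8),np.ones((3,3)))>0; print(n,np.median(P[m],0).round(4), 'top z std',P[m][:,2].std())
    for n,(u,v) in dict(green=(195,155),blue=(204,199)).items(): print(n,np.median(P[v-1:v+2,u-3:u+4].reshape(-1,3),0))
r.close_job(); print('closed')
```

```text
red [ 0.5835 -0.1342  0.0995] top z std 0.001433038567205901
green [0.63217055 0.17852659 0.09061558]
blue [0.52508439 0.15664316 0.09061396]
the job is handed in; nothing more can be done
closed
```

The red 20 mm spacer is standing fully home in the slot and holding the yellow jaw back. The job is handed in at about 11 s of the 72 s allowed.

**Choice:** The gap measured about 18 mm in the images, so I tried only the red one. It slid in with a few newtons of force until it met the floor; the highest reading was 8 N. I then let it go and moved the arm clear. I never tried the green or blue spacers.

**Last checks:**
- **Height:** the red top is at 99.5 mm, against 100 mm expected when fully home.
- **Position:** it is about 0.3 mm from the middle lengthwise, within about 1 mm of its fitted place across the slot, and in line with it to within about 1°.
- **Jaw:** its back edge moved about 2.4 mm, against the 2 mm expected.
- **Rack:** green and blue still stand in their pockets, tops at 90.6 mm.

**Disagreements:** two measurements were coarse. Side-camera corner points differed from the top-camera ones by a few millimetres. The yellow outline's own centre and angle in the last top view are unreliable because the spacer partly hides it. No check failed.

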